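# Hold the charged pipette over the pink sample tube

## Task

The blue-banded pipette in the stand is charged for an addition to the sample in the rack. Lift it out of its cradle without pressing its button, and carry it upright over the glassware, touching nothing with it and leaving everything else standing as it is. Finish while still holding it: steady and upright, its tip centred about a centimetre above the open mouth of the tube with the pink tape band and pink liquid, not touching the tube; nothing is put down or let go.

Things in the scene. Friction and masses are not known exactly. Their poses are not given: they have to be found in the camera images.
- blue_pipette: laboratory pipette with blue band, button and tip, 110 g, hanging upright. Origin: on its axis, at the handle's flat underside, which rests on the cradle; z up. Handle above: 30 mm in x, 26 mm in y with flat sides (grip across y), 95 mm high; hook out to x = +37 mm at 65 to 84 mm height. Below: barrel 14 mm diameter, tapering from 34 mm down, then the tip, its end 100 mm below
- blue_pipette_grip (a point): a good place to hold the blue pipette: on its axis, 80 mm above its origin, 15 mm below the top of the handle, 33 mm below the top of the button, 180 mm above the tip's end
- blue_pipette_tip (a point): lower end of the blue pipette's tip, on its axis, 100 mm below its origin
- blue_pipette_button (a joint): travel of the blue pipette's spring button (15 mm diameter, its top 118 mm above the pipette's origin): 0 is up, 0.010 m is fully pressed; it starts to sink at 1.6 N
- yellow_pipette: a second pipette of the same shape with a yellow band, button and tip, in the other outer notch of the same stand, 90 mm away, its top 248 mm above the worktop; it stays there: carry the blue one round it
- pipette_stand: fixed stand. Origin: on the worktop under the middle notch. Foot 115 x 170 mm; white plate, top 130 mm up, x -22 to +58 mm, 154 mm in y. Notches at y = -45, 0, +45 mm, 17 mm wide, from x = +10 mm open towards -x; pipettes hang in the outer two at x = 0. A 4 mm lip at x -22 to -18 mm: lift a pipette 10 mm, then draw it out towards -x by 50 mm or more (or lift straight up)
- pink_tube: open glass test tube marked with a pink tape band (12 mm high, 18 mm below the rim) and with pink liquid at its bottom, 18 mm outer and about 15 mm inner diameter, 122 mm long, standing loosely upright in the rack's front row. Origin: centre of its bottom, z up
- pink_tube_mouth (a point): centre of the open mouth of the pink tube, level with its rim (126 mm above the worktop)
- clear_tube_a: a test tube of the same size without tape or pink liquid, in another hole of the rack's front row, fixed
- clear_tube_b: another test tube of the same size without tape or pink liquid, in another hole of the rack's front row, fixed
- clear_tube_c: another test tube of the same size without tape or pink liquid, in another hole of the rack's front row, fixed
- rack: blue test tube rack, fixed, 62 mm in x, 210 mm in y, 65 mm high, two rows of seven holes; the tubes stand in the row at x = -15 mm, at least 52 mm apart. Origin: centre of its underside
- flask: conical flask, clear glass, 68 mm diameter, 115 mm high, standing between the stand and the rack. Origin: centre of its underside
- green_bottle: green bottle with white cap, 54 x 55 mm, 120 mm high, standing between the stand and the rack. Origin: centre of its underside
Not all that is in view belongs to the job. What is shaped like the blue_pipette but turquoise is not meant.

How it is judged:
On the way:
1. the blue pipette is out of its notch and held clear of the stand (contact force between blue_pipette and pipette_stand below 0.05 N and contact force between the fingers and blue_pipette above 1 N and (x of blue_pipette in the frame of pipette_stand below -0.035 m or z of blue_pipette_tip in the frame of pipette_stand above 0.13 m)), for 0.1 s.
At the end, for the whole second after the job is handed in: Fingers hold the blue pipette, upright within 0.15 rad, under 0.02 m/s, tip within 6 mm level of the pink tube's mouth centre and 3 to 20 mm above it, touching neither tube nor rack; pink tube upright; flask, green bottle, yellow pipette moved under 15 mm (horizontal distance between blue_pipette_tip and pink_tube_mouth below 0.006 m and z of blue_pipette_tip in the frame of pink_tube_mouth between 0.003 and 0.02 m and angle between blue_pipette's own z axis and vertical below 0.15 rad and linear speed of blue_pipette below 0.02 m/s and contact force between the fingers and blue_pipette above 1 N and contact force between blue_pipette and pink_tube below 0.05 N and contact force between blue_pipette and rack below 0.05 N and angle between pink_tube's own z axis and vertical below 0.12 rad and distance of each of flask, green_bottle, yellow_pipette from where it was at the start of the episode below 0.015 m); the arm keeps its last pose, push and grip.
It fails at once if the blue pipette's button is pressed by more than 3 mm (value of joint blue_pipette_button above 0.003 m).
It fails at once if the blue pipette is tipped by more than 0.5 rad (angle between blue_pipette's own z axis and vertical above 0.5 rad).
It fails at once if the blue pipette strikes the rack, a tube, the flask, the bottle or the other pipette (contact force between blue_pipette and rack above 0.3 N or contact force between blue_pipette and pink_tube above 0.3 N or contact force between blue_pipette and clear_tube_a above 0.3 N or contact force between blue_pipette and clear_tube_b above 0.3 N or contact force between blue_pipette and clear_tube_c above 0.3 N or contact force between blue_pipette and flask above 0.3 N or contact force between blue_pipette and green_bottle above 0.3 N or contact force between blue_pipette and yellow_pipette above 0.3 N).
It fails at once if the blue pipette's tip comes down to the worktop (height (world z) of blue_pipette_tip below 0.005 m).
It fails at once if the pink tube, the flask, the bottle or the other pipette is tipped by more than 0.25 rad, or the flask or the bottle is shifted by more than 20 mm (angle between any of pink_tube, flask, green_bottle, yellow_pipette's own z axis and vertical above 0.25 rad or distance of any of flask, green_bottle from where it was at the start of the episode above 0.02 m).
It also fails if it takes over 45 s, if anything falls off the work surface, if the arm or the gripper's body presses on something with over 40 N, if the wrist force passes 120 N, or if a joint passes its speed limit or range.

## Robot

A 7-joint arm with a two-finger parallel gripper is mounted at the origin on a cart in front of the work surface, level with it; the furniture and walls round the work are solid. World frame = base frame: x ahead of the robot, y to its left, z up, the work surface at z = 0. Lengths are in m, angles in rad, forces in N, time in s.
With the tool pointing down it reaches from about 0.4 to 0.85 m from the base axis. Payload 4.5 kg.
Tool frame: the origin (TCP) lies midway between the tips of the shut fingers; the grasp point (between the pads) lies 19 mm behind it; z points along the fingers, y is the line along which they close (so a half turn about z gives the same grasp; the last joint's range is limited). The gripper opens to 85 mm and grips with 20 to 120 N. Pads are 22 mm wide; open, the fingers measure 114 mm over their backs; the gripper's body (76 mm by 85 mm) begins 54 mm behind the grasp point. The pads swing forward as they close: fully open they stand 13 mm farther back than shut.
Start: joints at [-1.075, 0.689, -0.195, 1.565, 0.157, 0.902, -0.215], TCP at [0.278, 0.56, 0.231] pointing down, gripper open.
Joint ranges: [-3.01, 3.01], [-0.46, 2.08], [-1.47, 1.51], [0.13, 2.56], [-1, 4.14], [0.04, 2.09], [-2.66, 2.66]. Speed limits (rad/s): [2.57, 2.57, 3.14, 3.14, 3.14, 3.14, 3.14].

## Interface

Orientations are given as a 3x3 rotation matrix whose columns are the frame's x, y, z axes.
In Python, from rig import arm, solve_ik, readout, cams gives the robot as it stands. Calls block until the motion is done:
- arm.move_to(position, orientation): joint-space move of the TCP to a pose.
- arm.line_to(position, feed=0.15, rotation=None, threshold=None): straight line of the TCP; rotation=None keeps the orientation; feed is the mean speed in m/s. With threshold (N) it stops when the force on the tool has changed by that much, and returns True; else False.
- arm.movej(angles): joint-space move.
- arm.set_gripper(opening, grip_force=None): finger opening in m; grip_force is the grip in N (None keeps the last); returns when the fingers have stopped.
- arm.hold(seconds).
- solve_ik(position, orientation): joint angles nearest the present ones, or None.
- readout.get_obs(): the state.
- cams.get_image(name): name is "scene" or "top" or "wrist"; returns (picture, depth): 420x560x3 uint8, blue, green, red; 420x560 float32, m along the optical axis (not along the pixel's ray), 0 where there is no reading.
- cams.camera_info(name): a dict with "fx", "fy", "cx", "cy" (pixels), "camera_from_world" (4x4, takes a point from world to camera coordinates). Camera axes: x right, y up, looking along -z (the intrinsics and any distortion apply to the point x, -y, -z); pixel columns grow to the right and rows downward; lengths in m; the calibration is good to about 2 mm. A picture is of the moment at which its call begins: read the wrist's pose just before it. camera_info takes no time and is no camera call; for the wrist camera it gives the pose at the moment of the call.
A pose or a line that the arm cannot do raises arm.PlanningError and nothing moves.
- arm.sign_off(): hands the job in; it is judged then, once.
Trained networks look in the newest picture that a camera, given by its name, has taken for a name from the list of things; names that differ only in an ending like _2 or _b are one class to them, and where a whole thing is asked for, a point or a joint stands for the part that bears it (a point fixed in the world has none). Each returns a list of dicts, best first, with "p" (0 to 1); they miss things now and then, are a little off and sometimes report something else, mostly with a low value. They report only what shows in the picture. A call takes as long as a camera call. They do not tell look-alikes from the thing itself.
- cams.search_frame(camera, query): "location" ([column, row] in pixels, amid what is visible of it).
- cams.regions_of(camera, query): "pixels" (420x560 bool, what is visible of it) and "location" ([column, row] in pixels, amid what is visible of it).
- cams.spot_point(camera, query): "location" ([column, row] in pixels: a listed point, or the origin of a listed thing).
The state is a dict: "clock": time; "joint_pos": joint angles; "qvel": joint speeds; "joint_efforts": joint torques, N m; "tool_pos": TCP position; "orientation": TCP orientation; "force": force on the tool from outside, world axes, zero at the start; "torque": the same for the moment, N m; "opening": finger opening in m; "finger_force": force on a finger pad.
Only numpy, scipy, OpenCV 4.12 (cv2) and the standard library are available. Lean on these libraries where they do the work, as an engineer would, in place of code of your own. Each camera call takes 0.05 s, during which the arm holds its last target. There are 200 camera calls.

## Working session

There is one attempt and no reset: what is moved stays moved. The work goes in short steps, each a Python script; the robot and the scene stay as the last script left them, time stands still between calls to the robot, and variables do not carry over. Pictures are saved under pics/ and viewed, at most 10 in all, crops included, and the job is handed in when it is done.

```bash
ls; mkdir -p pics; python3 - <<'E'
from rig import arm, solve_ik, readout, cams
import cv2,numpy as np
for n in("scene","top"):
    im,d=cams.get_image(n); cv2.imwrite(f"pics/{n}0.png",im); np.savez(f"pics/{n}0.npz",im=im,d=d)
    i=cams.camera_info(n); print(n,i["fx"],i["cx"],i["cy"],{k:v for k,v in i.items() if k not in("fx","fy","cx","cy")})
    for q in("blue_pipette","pink_tube","clear_tube_a","flask","green_bottle","pipette_stand","rack","yellow_pipette"):
        print(q,[(np.round(r["location"]).tolist(),round(r["p"],2)) for r in cams.search_frame(n,q)])
    for q in("blue_pipette_grip","blue_pipette_tip","pink_tube_mouth"):
        print(q,[(np.round(r["location"]).tolist(),round(r["p"],2)) for r in cams.spot_point(n,q)])
E
```

```text
pics
scene 402.80759897814187 281.32743993356786 213.71490528820195 {'camera_from_world': array([[ 0.75662156, -0.65366439,  0.01570625, -0.25121281],
       [ 0.38179964,  0.46118154,  0.80096231, -0.3815383 ],
       [-0.53080397, -0.60002871,  0.59850872, -0.99666494],
       [ 0.        ,  0.        ,  0.        ,  1.        ]])}
blue_pipette [([220.0, 201.0], 0.79), ([278.0, 186.0], 0.74), ([212.0, 251.0], 0.54)]
pink_tube [([417.0, 290.0], 0.57), ([398.0, 284.0], 0.38)]
clear_tube_a [([396.0, 284.0], 0.7), ([381.0, 277.0], 0.61), ([363.0, 269.0], 0.55)]
flask [([310.0, 263.0], 0.62)]
green_bottle [([333.0, 241.0], 0.91)]
pipette_stand [([289.0, 226.0], 0.77)]
rack [([388.0, 295.0], 0.85)]
yellow_pipette [([293.0, 199.0], 0.56)]
blue_pipette_grip [([206.0, 256.0], 0.86), ([275.0, 178.0], 0.83), ([225.0, 206.0], 0.76)]
blue_pipette_tip [([292.0, 214.0], 0.72), ([225.0, 221.0], 0.56), ([194.0, 187.0], 0.48)]
pink_tube_mouth [([416.0, 280.0], 0.48)]
top 431.6530418426025 278.578246270098 214.4162376245811 {'camera_from_world': array([[-0.01675526, -0.99985124,  0.0040937 ,  0.13401079],
       [ 0.9979235 , -0.016468  ,  0.06226946, -0.46782778],
       [-0.06219278,  0.00512854,  0.99805098, -1.5983612 ],
       [ 0.        ,  0.        ,  0.        ,  1.        ]])}
blue_pipette [([230.0, 260.0], 0.84), ([179.0, 221.0], 0.63)]
pink_tube [([391.0, 178.0], 0.51)]
clear_tube_a []
flask [([300.0, 209.0], 0.74)]
green_bottle [([297.0, 182.0], 0.74)]
pipette_stand [([255.0, 193.0], 0.87), ([298.0, 180.0], 0.42)]
rack [([361.0, 184.0], 0.69)]
yellow_pipette [([263.0, 194.0], 0.49), ([236.0, 190.0], 0.35)]
blue_pipette_grip [([188.0, 218.0], 0.85), ([239.0, 269.0], 0.67), ([236.0, 189.0], 0.62)]
blue_pipette_tip [([208.0, 234.0], 0.71), ([139.0, 224.0], 0.58), ([298.0, 206.0], 0.46)]
pink_tube_mouth [([387.0, 179.0], 0.37)]
```

View pics/scene0.png

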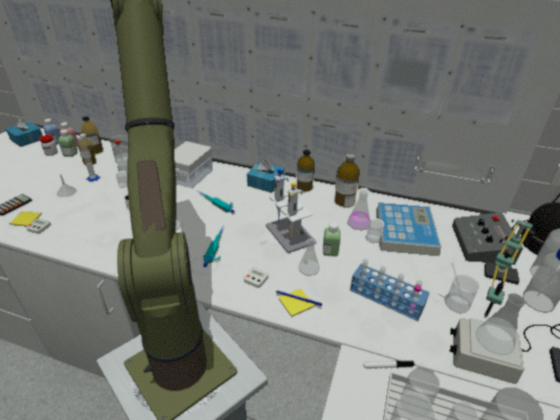

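View pics/top0.png

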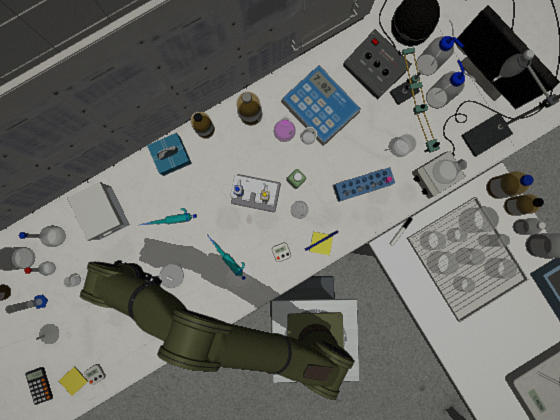

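Candidates for the blue pipette:
- Scene (278,186) / top (237,188): upright in the stand with a dark-blue button. By the description, this is the one.
- Scene (293,199) / top (264,195): the yellow pipette, also in the stand.
- Scene (218,203) and (213,247) / top (170,218) and (228,258): turquoise and lying down, so not meant.
- Top (40,300): a blue-capped item on the left.

Next I'll check this in one close crop and compute positions from depth.

```bash
cat > h.py <<'E'
import numpy as np
from rig import arm, solve_ik, readout, cams
def cloud(info,d):
    """world xyz per pixel (420x560x3), nan where no reading"""
    v,u=np.indices(d.shape); d=np.where(d>0,d,np.nan)
    p=np.stack([(u-info["cx"])/info["fx"]*d,-(v-info["cy"])/info["fy"]*d,-d],-1)
    M=info["camera_from_world"]; return (p-M[:3,3])@M[:3,:3]
def at_z(info,uv,z):
    """world point on pixel ray at height z"""
    M=info["camera_from_world"];R=M[:3,:3];c=-R.T@M[:3,3]
    r=R.T@np.array([(uv[0]-info["cx"])/info["fx"],-(uv[1]-info["cy"])/info["fy"],-1])
    return c+r*(z-c[2])/r[2]
E
python3 - <<'E'
from h import *; import cv2
S=np.load("pics/scene0.npz"); T=np.load("pics/top0.npz")
a=cv2.resize(S["im"][150:250,250:350],(400,400),interpolation=3); b=cv2.resize(T["im"][155:225,220:320],None,fx=4,fy=4,interpolation=3)
c=cv2.resize(T["im"][155:215,320:420],None,fx=4,fy=4,interpolation=3)
o=np.zeros((560,800,3),np.uint8);o[:400,:400]=a;o[:280,400:]=b;o[280:520,400:]=c
cv2.imwrite("pics/crop1.png",o)
it=cams.camera_info("top");P=cloud(it,T["d"])
m=(P[...,2]>.118)&(P[...,2]<.14);m[:,:225]=0;m[:,290:]=0;m[:170]=0;m[215:]=0
r=cv2.minAreaRect(P[m][:,:2].astype(np.float32));print("plate",r,m.sum())
m=(P[...,2]>.05)&(P[...,2]<.08);m[:,:330]=0;m[:,400:]=0;m[:160]=0;m[205:]=0
print("rack",cv2.minAreaRect(P[m][:,:2].astype(np.float32)),m.sum())
im=T["im"].astype(int)
hsv=cv2.cvtColor(T["im"],cv2.COLOR_BGR2HSV)
for nm,(h0,h1),(x0,x1,y0,y1) in(("blue",(105,130),(228,250,175,205)),("yel",(18,35),(250,280,180,210)),("pink",(150,175),(375,400,170,190))):
    m=np.zeros((420,560),bool);s=hsv[y0:y1,x0:x1];m[y0:y1,x0:x1]=(s[...,0]>=h0)&(s[...,0]<=h1)&(s[...,1]>100)
    v,u=np.nonzero(m);print(nm,m.sum(),u.mean(),v.mean(),np.nanmedian(P[m],0),at_z(it,(u.mean(),v.mean()),.248 if nm!="pink" else .126))
# all tall points
for nm,(x0,x1,y0,y1) in dict(stand=(228,282,172,212)).items():
    q=P[y0:y1,x0:x1].reshape(-1,3);q=q[q[:,2]>.2];print(np.round(q[::2],3).tolist())
E
```

```text
plate ((0.5494790077209473, 0.21263620257377625), (0.15415087342262268, 0.08013492077589035), 77.48391723632812) 725
rack ((0.5753491520881653, -0.18917715549468994), (0.062170177698135376, 0.21125225722789764), 16.46197509765625) 672
blue 23 237.34782608695653 189.30434782608697 [0.53968486 0.25926844 0.24500434] [0.53821087 0.25814664 0.248     ]
yel 29 264.58620689655174 195.0 [0.52107636 0.17016321 0.24390989] [0.51845372 0.17116904 0.248     ]
pink 28 388.5 179.0 [ 0.5827754  -0.26289086  0.11146296] [ 0.58080711 -0.25978526  0.126     ]
[[0.574, 0.256, 0.204], [0.571, 0.259, 0.209], [0.57, 0.252, 0.211], [0.567, 0.256, 0.212], [0.564, 0.259, 0.21], [0.56, 0.259, 0.21], [0.556, 0.268, 0.221], [0.556, 0.262, 0.219], [0.557, 0.256, 0.213], [0.553, 0.269, 0.215], [0.552, 0.261, 0.222], [0.552, 0.255, 0.226], [0.553, 0.249, 0.213], [0.553, 0.17, 0.208], [0.553, 0.164, 0.204], [0.546, 0.266, 0.244], [0.546, 0.259, 0.247], [0.548, 0.255, 0.226], [0.549, 0.249, 0.217], [0.549, 0.17, 0.209], [0.547, 0.272, 0.214], [0.543, 0.263, 0.246], [0.542, 0.256, 0.247], [0.545, 0.251, 0.227], [0.5
[... 817 characters left out ...]
 0.164, 0.222], [0.527, 0.265, 0.217], [0.526, 0.258, 0.223], [0.527, 0.253, 0.214], [0.525, 0.184, 0.217], [0.522, 0.176, 0.245], [0.522, 0.17, 0.246], [0.525, 0.164, 0.221], [0.525, 0.264, 0.202], [0.521, 0.18, 0.224], [0.519, 0.173, 0.248], [0.519, 0.167, 0.242], [0.522, 0.161, 0.215], [0.518, 0.18, 0.224], [0.515, 0.173, 0.249], [0.517, 0.167, 0.23], [0.518, 0.161, 0.217], [0.515, 0.181, 0.218], [0.514, 0.174, 0.226], [0.514, 0.167, 0.225], [0.515, 0.161, 0.216], [0.512, 0.184, 0.217], [0.511, 0.177, 0.228], [0.511, 0.171, 0.223], [0.511, 0.164, 0.222], [0.51, 0.184, 0.209], [0.509, 0.177, 0.219], [0.509, 0.171, 0.215], [0.508, 0.164, 0.219], [0.507, 0.178, 0.204], [0.506, 0.171, 0.208]]
```

View pics/crop1.png

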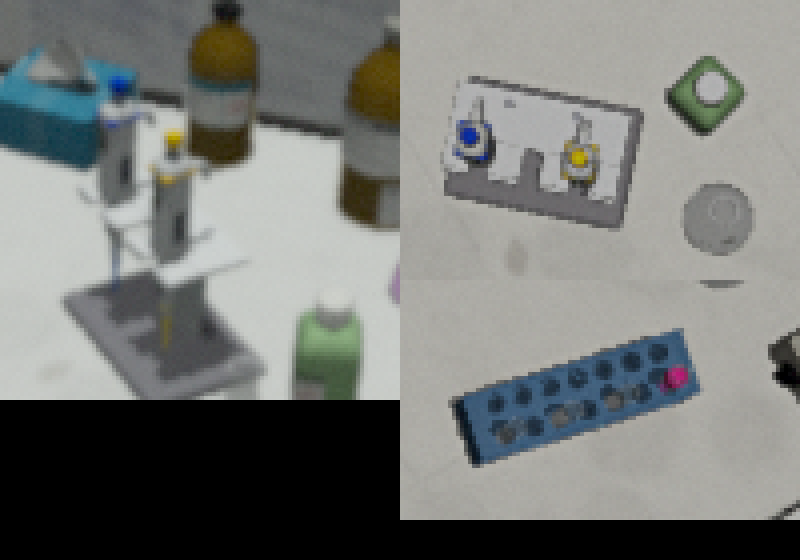

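The crop confirms it: the blue-button pipette is in the left notch (top px 237,189), with yellow beside it at (264,195). The pink tube is at the right end of the rack's front row, top px (388,179). The plate fit gives a stand yaw of -12.5° and 154x80 mm. The blue axis is about (0.540, 0.259), and the pipettes come out 90 mm apart as described. Now the wrist camera, over the tube first and then over the stand.

```bash
cat >> h.py <<'E'
def R_y(yx,yy,s=1):
    """tool down, closing line along (yx,yy)"""
    y=s*np.array([yx,yy,0])/np.hypot(yx,yy); z=np.array([0,0,-1.]); return np.c_[np.cross(y,z),y,z]
E
python3 - <<'E'
from h import *; import cv2
o=readout.get_obs();print(o["clock"],np.round(o["orientation"],2).tolist())
M=cams.camera_info("wrist")["camera_from_world"];c=-M[:3,:3].T@M[:3,3]
print("cam in tool",o["orientation"].T@(c-o["tool_pos"]) if hasattr(o["orientation"],"T") else 0, "look",-M[2,:3])
sa,ca=np.sin(np.deg2rad(12.5)),np.cos(np.deg2rad(12.5))
for s in(1,-1):
    R=R_y(sa,ca,s)
    for p in([.54,.259,.191],[.54,.259,.33],[.42,.286,.33],[.42,-.1,.33],[.583,-.268,.30],[.583,-.268,.34]):
        q=solve_ik(np.array(p),R);print(s,p,None if q is None else np.round(q,2).tolist())
E
```

```text
1.2 [[-0.9, 0.45, 0.0], [0.45, 0.9, 0.0], [-0.0, 0.0, -1.0]]
cam in tool [ 7.74917933e-02 -1.31294976e-04 -1.42595733e-01] look [ 0.2702762 -0.1337192 -0.9534516]
1 [0.54, 0.259, 0.191] [-0.36, 0.71, -0.29, 1.69, 0.27, 0.78, 0.58]
1 [0.54, 0.259, 0.33] [-0.34, 0.56, -0.32, 1.51, 0.19, 1.1, 0.65]
1 [0.42, 0.286, 0.33] [-0.48, 0.42, -0.32, 1.77, 0.15, 0.97, 0.5]
1 [0.42, -0.1, 0.33] [0.26, 0.3, -0.18, 1.97, 0.07, 0.88, 1.4]
1 [0.583, -0.268, 0.3] [0.48, 0.65, -0.24, 1.42, 0.16, 1.09, 1.57]
1 [0.583, -0.268, 0.34] [0.45, 0.61, -0.17, 1.36, 0.11, 1.18, 1.62]
-1 [0.54, 0.259, 0.191] [-0.82, 0.77, 0.55, 1.71, -0.52, 0.81, -1.82]
-1 [0.54, 0.259, 0.33] [-0.87, 0.62, 0.64, 1.54, -0.4, 1.12, -1.93]
-1 [0.42, 0.286, 0.33] [-1.11, 0.48, 0.67, 1.8, -0.35, 0.98, -2.09]
-1 [0.42, -0.1, 0.33] [-0.37, 0.36, 0.72, 1.99, -0.31, 0.89, -1.28]
-1 [0.583, -0.268, 0.3] [0.07, 0.7, 0.58, 1.45, -0.4, 1.11, -1.07]
-1 [0.583, -0.268, 0.34] [0.06, 0.67, 0.6, 1.38, -0.38, 1.2, -1.1]
```

```bash
python3 - <<'E'
from h import *; import cv2
R=R_y(.2164,.9763)
p=readout.get_obs()["tool_pos"]; arm.line_to(np.array([p[0],p[1],.36]),feed=.2)
for nm,xy,qs in(("tube",(.53,-.26),("pink_tube_mouth",)),("stand",(.49,.27),("blue_pipette_grip","blue_pipette_button","blue_pipette"))):
    arm.move_to(np.array([*xy,.36]),R); arm.hold(.3)
    i=cams.camera_info("wrist"); im,d=cams.get_image("wrist"); cv2.imwrite(f"pics/w_{nm}.png",im)
    np.savez(f"pics/w_{nm}.npz",im=im,d=d,M=i["camera_from_world"],k=[i["fx"],i["fy"],i["cx"],i["cy"]])
    for q in qs:
        for r in cams.spot_point("wrist",q):
            print(q,np.round(r["location"],1),round(r["p"],2),np.round(at_z(i,r["location"],.126 if nm=="tube" else .21 if "grip" in q else .248 if "button" in q else .13),4))
print(readout.get_obs()["clock"],readout.get_obs()["tool_pos"])
E
python3 -c "
import cv2,numpy as np
o=np.hstack([cv2.imread('pics/w_tube.png')[:,:],cv2.imread('pics/w_stand.png')]);cv2.imwrite('pics/w2.png',cv2.resize(o,(800,300)))"
```

```text
pink_tube_mouth [284.7 218.3] 0.78 [ 0.5815 -0.2652  0.126 ]
blue_pipette_grip [432.4 100.5] 0.8 [0.4458 0.398  0.21  ]Traceback (most recent call last):
  File "<stdin>", line 9, in <module>
ValueError: it knows: blue_pipette, blue_pipette_grip, blue_pipette_tip, clear_tube, flask, green_bottle, pink_tube, pink_tube_mouth, pipette_stand, rack, yellow_pipette
```

View pics/w_tube.png

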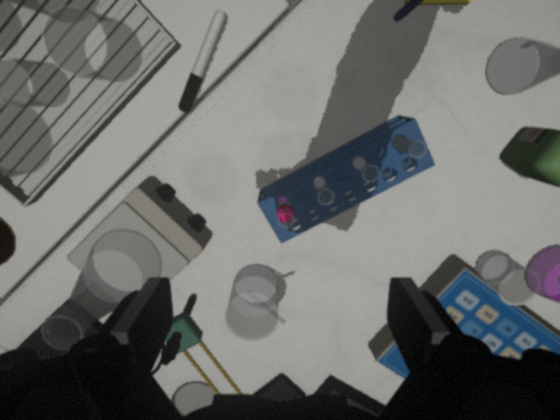

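View pics/w_stand.png

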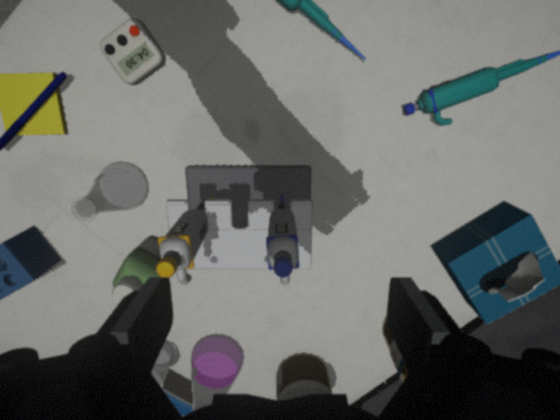

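The wrist pictures show the blue button at px (283,266) and the yellow one at (165,268). The pink tube's mouth is around (285,218), at the end of the rack near (280,210). I'll measure those precisely and compare them with the rack geometry.

```bash
python3 - <<'E'
from h import *; import cv2
def load(n):
    z=np.load(f"pics/w_{n}.npz");k=z["k"];return z["im"],z["d"],dict(fx=k[0],fy=k[1],cx=k[2],cy=k[3],camera_from_world=z["M"])
im,d,i=load("stand");P=cloud(i,d);hsv=cv2.cvtColor(im,cv2.COLOR_BGR2HSV)
for nm,h0,h1,(x0,x1,y0,y1) in(("blue",105,130,(262,305,250,285)),("yel",18,35,(150,185,255,285))):
    s=hsv[y0:y1,x0:x1];q=P[y0:y1,x0:x1];m=(s[...,0]>=h0)&(s[...,0]<=h1)&(s[...,1]>90)&(q[...,2]>.243)
    q=q[m];print(nm,len(q),q.mean(0),(q.min(0)+q.max(0))/2,np.ptp(q,0))
m=(P[...,2]>.122)&(P[...,2]<.14);m[:190]=0;m[290:]=0;m[:,:160]=0;m[:,320:]=0
print("plate",cv2.minAreaRect(P[m][:,:2].astype(np.float32)))
im,d,i=load("tube");P=cloud(i,d)
m=(P[...,2]>.058)&(P[...,2]<.072);m[:105]=0;m[245:]=0;m[:,:250]=0;m[:,440:]=0
r=cv2.minAreaRect(P[m][:,:2].astype(np.float32));print("rack",r)
q=P[170:245,250:320].reshape(-1,3);q=q[(q[:,2]>.08)&(q[:,2]<.14)];print("tube pts",len(q),np.round(q,3)[:40].tolist())
print("px mouth",[np.round(at_z(i,u,.126),4).tolist() for u in((285,218),(283,205))])
cv2.imwrite("pics/w_tubecrop.png",cv2.resize(im[160:250,240:360],None,fx=6,fy=6,interpolation=cv2.INTER_CUBIC))
E
```

```text
blue 221 [0.53942366 0.26119055 0.24657022] [0.54031381 0.26109744 0.24599359] [0.01317839 0.01283075 0.00473481]
yel 284 [0.5180976  0.17634166 0.2520494 ] [0.49852681 0.19825934 0.31040288] [0.05877349 0.06444303 0.13479237]
plate ((0.5484582781791687, 0.2130608707666397), (0.15423661470413208, 0.08053287863731384), 77.56388092041016)
rack ((0.5745190978050232, -0.18891911208629608), (0.06255744397640228, 0.21040762960910797), 16.302804946899414)
tube pts 446 [[0.559, -0.22, 0.08], [0.56, -0.219, 0.081], [0.56, -0.221, 0.083], [0.56, -0.22, 0.085], [0.561, -0.223, 0.082], [0.56, -0.222, 0.084], [0.56, -0.221, 0.086], [0.56, -0.22, 0.089], [0.561, -0.223, 0.084], [0.561, -0.222, 0.087], [0.56, -0.221, 0.09], [0.56, -0.22, 0.093], [0.563, -0.224, 0.081], [0.562, -0.224, 0.086], [0.561, -0.223, 0.091], [0.561, -0.222, 0.093], [0.56, -0.221, 0.096], [0.563, -0.225, 0.086], [0.562, -0.224, 0.091], [0.561, -0.223, 0.095], [0.561, -0.222, 0.098], [0.56, -0.221, 0.101], [0.564, -0.225, 0.088], [0.562, -0.224, 0.095], [0.561, -0.223, 0.098], [0.561, -0.223, 0.101], [0.56, -0.222, 0.104], [0.564, -0.226, 0.09], [0.563, -0.225, 0.096], [0.562, -0.224, 0.1], [0.561, -0.223, 0.105], [0.561, -0.222, 0.106], [0.566, -0.226, 0.09], [0.563, -0.225, 0.099], [0.562, -0.224, 0.103], [0.562, -0.223, 0.107], [0.561, -0.222, 0.111], [0.567, -0.226, 0.09], [0.564, -0.225, 0.102], [0.563, -0.224, 0.105]]
px mouth [[0.5813, -0.2649, 0.126], [0.5666, -0.2638, 0.126]]
```

View pics/w_tubecrop.png

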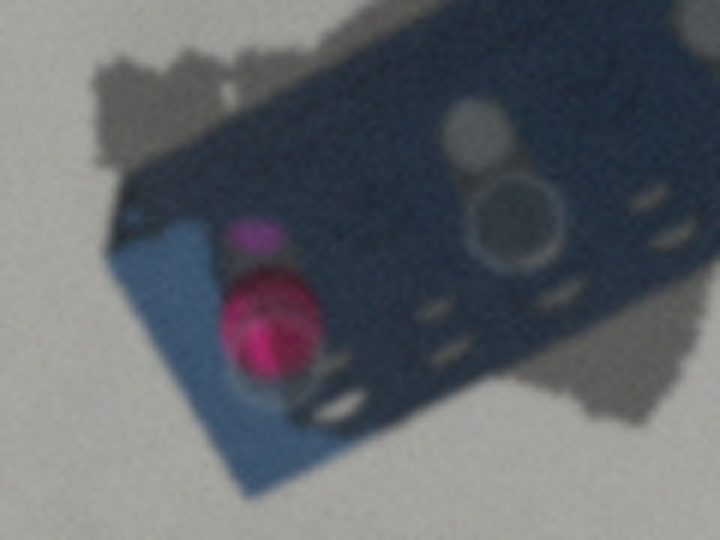

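```bash
python3 - <<'E'
from h import *
z=np.load("pics/w_tube.npz");k=z["k"];i=dict(fx=k[0],fy=k[1],cx=k[2],cy=k[3],camera_from_world=z["M"]);P=cloud(i,z["d"])
q=P[190:235,265:310].reshape(-1,3)
for a,b in((.085,.105),(.105,.12),(.12,.135)):
    s=q[(q[:,2]>a)&(q[:,2]<b)];print(a,len(s),(s.min(0)+s.max(0))/2,np.ptp(s,0)) if len(s) else 0
R=R_y(.2158,.9763); x,y=.5405,.2605
arm.move_to(np.array([x,y,.30]),R)
print("hit",arm.line_to(np.array([x,y,.192]),feed=.08,threshold=6))
o=readout.get_obs();print(o["clock"],o["tool_pos"],o["force"])
arm.set_gripper(0.0,45)
o=readout.get_obs();print(o["clock"],o["opening"],o["finger_force"],o["force"])
E
```

```text
0.085 57 [ 0.57798047 -0.264766    0.09500726] [0.00783618 0.01676355 0.01968511]
0.105 206 [ 0.58238605 -0.26524746  0.1126317 ] [0.01689894 0.01813074 0.01472345]
0.12 95 [ 0.58343297 -0.26485768  0.12382006] [0.01754833 0.01713641 0.00723164]
hit False
9.6417 [0.54085553 0.26070285 0.19253456] [0.89668803 0.81510055 0.72907513]
10.2083 0.02592147015028366 43.101472542621195 [ 0.20136296 -0.04901871  1.88130289]
```

It's gripped, with an opening of 25.9 mm against the handle's 26. The depth points put the tube mouth at (0.583, -0.265). Lifting, drawing it out, and checking.

```bash
python3 - <<'E'
from h import *; import cv2
p=np.array(readout.get_obs()["tool_pos"])
arm.line_to(p+[0,0,.02],feed=.04); arm.line_to(p+[0,0,.145],feed=.1)
o=readout.get_obs();print(o["force"],o["opening"],o["finger_force"])
arm.line_to(p+[-.107,.024,.145],feed=.12); arm.hold(.5)
o=readout.get_obs();print(o["clock"],o["tool_pos"],o["force"],o["opening"])
im,d=cams.get_image("wrist");i=cams.camera_info("wrist");cv2.imwrite("pics/w_held.png",im)
P=cloud(i,d);T=(P-o["tool_pos"])@o["orientation"]
for q in("blue_pipette_tip","blue_pipette_grip","blue_pipette"):
    print(q,[(np.round(r["location"],1).tolist(),round(r["p"],2)) for r in cams.spot_point("wrist",q)])
E
```

```text
[-0.1682004   0.32547827 -0.82922527] 0.026019205007716772 42.963461217004806
13.8333 [0.43374954 0.28463639 0.33722095] [ 0.6140155   0.26814767 -1.65617005] 0.025831023318779508
blue_pipette_tip [([363.3, 111.8], 0.7), ([280.2, 186.1], 0.59)]
blue_pipette_grip [([243.3, 8.2], 0.95), ([280.7, 306.6], 0.74), ([433.1, 150.7], 0.64)]
blue_pipette [([277.2, 228.5], 0.95), ([497.3, 127.3], 0.79), ([300.3, 53.8], 0.58)]
```

View pics/w_held.png

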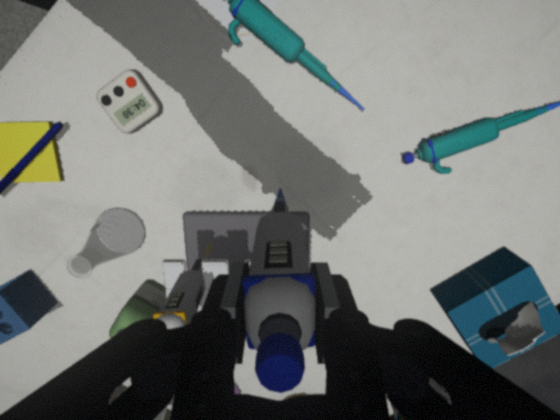

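The pipette is held upright, with its tip at px (280,189) against the bench. I'll carry it round the yellow one on straight lines to a hover above the tube, tip about 48 mm over the rim, and then measure the tip and mouth.

```bash
python3 - <<'E'
from h import *; import cv2
o=readout.get_obs();p=np.array(o["tool_pos"]);i=cams.camera_info("wrist")
t=at_z(i,(280.2,187.5),p[2]-.1625);print("tip-TCP now",t-p)
arm.line_to(np.array([.434,-.20,p[2]]),feed=.15)
arm.line_to(np.array([.583,-.265,p[2]]),feed=.1); arm.hold(.6)
o=readout.get_obs();p=np.array(o["tool_pos"]);print(o["clock"],p,o["opening"])
i=cams.camera_info("wrist");im,d=cams.get_image("wrist")
for q,z in(("blue_pipette_tip",p[2]-.1625),("pink_tube_mouth",.126)):
    print(q,[(np.round(r["location"],1).tolist(),round(r["p"],2),np.round(at_z(i,r["location"],z),4).tolist()) for r in cams.spot_point("wrist",q)])
im2,d2=cams.get_image("scene");i2=cams.camera_info("scene")
for q,z in(("blue_pipette_tip",p[2]-.1625),("pink_tube_mouth",.126)):
    print(q,[(np.round(r["location"],1).tolist(),round(r["p"],2),np.round(at_z(i2,r["location"],z),4).tolist()) for r in cams.spot_point("scene",q)])
w=cv2.resize(im[150:300,220:340],None,fx=3.5,fy=3.5,interpolation=2)
s=cv2.resize(im2[180:330,360:465],None,fx=3.5,fy=3.5,interpolation=2)
cv2.imwrite("pics/hover.png",np.hstack([w,s]));np.savez("pics/hover.npz",im=im,d=d,im2=im2,d2=d2,M=i["camera_from_world"])
E
```

```text
tip-TCP now [-0.00041667  0.00083894 -0.1625    ]
19.7917 [ 0.58299917 -0.2650023   0.3372832 ] 0.02587113786600225
blue_pipette_tip [([281.2, 185.5], 0.58, [0.5811, -0.2629, 0.1748])]
pink_tube_mouth [([280.2, 177.0], 0.65, [0.5844, -0.2644, 0.126])]
blue_pipette_tip [([425.6, 267.9], 0.8, [0.59, -0.2691, 0.1748]), ([223.3, 223.4], 0.76, [0.2934, 0.2194, 0.1748]), ([331.8, 248.7], 0.45, [0.4571, -0.0614, 0.1748])]
pink_tube_mouth [([417.2, 283.8], 0.63, [0.5729, -0.2676, 0.126])]
```

View pics/hover.png

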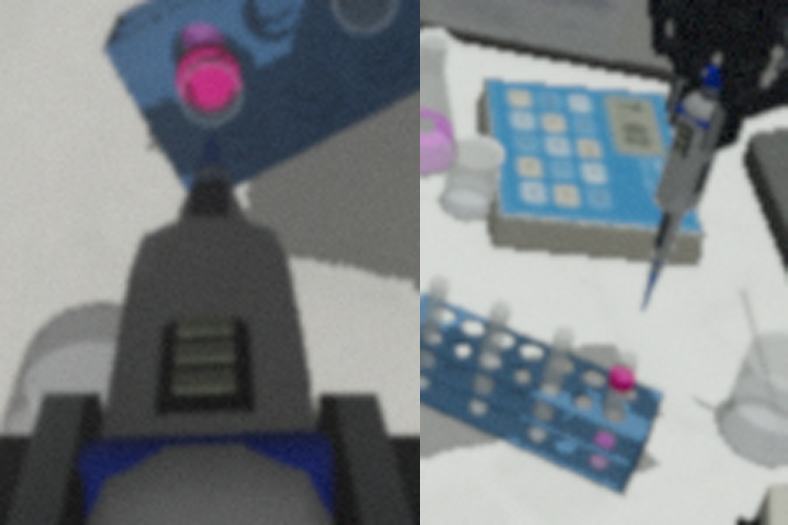

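```bash
python3 - <<'E'
from h import *
def proj(i,p):
    M=i["camera_from_world"];c=M[:3,:3]@p+M[:3,3];return np.array([i["cx"]-i["fx"]*c[0]/c[2],i["cy"]+i["fy"]*c[1]/c[2]])
z=np.load("pics/hover.npz");s=cams.camera_info("scene");w=dict(cams.camera_info("wrist"))
for n,i in(("scene",s),("wrist",w)):
    for p in([.583,-.265,.1748],[.583,-.265,.126],[.573,-.265,.126],[.583,-.265,.182]): print(n,p,proj(i,np.array(p)).round(1))
print("wrist tip ray",at_z(w,(280,188.6),.1748))
P=cloud(w,z["d"]);q=P[165:190,268:293].reshape(-1,3);q=q[(q[:,2]>.118)&(q[:,2]<.132)];print(len(q),(q.min(0)+q.max(0))/2,np.ptp(q,0))
q=P[183:200,270:292].reshape(-1,3);q=q[(q[:,2]>.15)&(q[:,2]<.3)];print("pip pts",np.round(q[np.argsort(q[:,2])][:8],4).tolist())
P=cloud(s,z["d2"]);q=P[225:272,410:450].reshape(-1,3);q=q[(q[:,2]>.16)&(q[:,2]<.3)&(abs(q[:,0]-.583)<.04)&(abs(q[:,1]+.265)<.04)];print("scene pip",np.round(q[np.argsort(q[:,2])][:10],4).tolist())
q=P[270:300,405:430].reshape(-1,3);q=q[(q[:,2]>.115)&(q[:,2]<.14)];print("scene tube",len(q),(q.min(0)+q.max(0))/2 if len(q) else 0)
E
```

```text
scene [0.583, -0.265, 0.1748] [422.7 268.3]
scene [0.583, -0.265, 0.126] [418.6 281.5]
scene [0.573, -0.265, 0.126] [416.4 283.2]
scene [0.583, -0.265, 0.182] [423.3 266.2]
wrist [0.583, -0.265, 0.1748] [279.3 188.2]
wrist [0.583, -0.265, 0.126] [279.3 175.8]
wrist [0.573, -0.265, 0.126] [277.1 165.8]
wrist [0.583, -0.265, 0.182] [279.3 190.3]
wrist tip ray [ 0.583473   -0.26452539  0.1748    ]
124 [ 0.58382508 -0.26493482  0.12298561] [0.01774151 0.01750566 0.00892348]
pip pts [[0.5827, -0.2643, 0.176], [0.5825, -0.2652, 0.1761], [0.5829, -0.2636, 0.1792], [0.5823, -0.2643, 0.1809], [0.582, -0.2651, 0.1813], [0.5821, -0.2634, 0.1855], [0.5818, -0.265, 0.1855], [0.5824, -0.266, 0.1857]]
scene pip [[0.5834, -0.2654, 0.1758], [0.5867, -0.2657, 0.1775], [0.5854, -0.2655, 0.1818], [0.5866, -0.2667, 0.1855], [0.5838, -0.2654, 0.1862], [0.5836, -0.2647, 0.1893], [0.5827, -0.2675, 0.192], [0.5825, -0.2644, 0.1934], [0.5835, -0.2664, 0.1943], [0.5834, -0.2657, 0.1972]]
scene tube 39 [ 0.58498879 -0.2658948   0.12130416]
```

The tip and the mouth agree to about 1 mm in both cameras, and the tip height of 0.175 is confirmed. Lowering 38 mm, then checking.

```bash
python3 - <<'E'
from h import *; import cv2
p=np.array(readout.get_obs()["tool_pos"])
print("hit",arm.line_to(p+[.0005,0,-.038],feed=.04,threshold=3)); arm.hold(.8)
o=readout.get_obs();print(o["clock"],o["tool_pos"],o["force"],o["opening"])
im,d=cams.get_image("wrist");im2,d2=cams.get_image("scene");w=cams.camera_info("wrist");s=cams.camera_info("scene")
P=cloud(w,d);q=P[150:200,268:293].reshape(-1,3);a=q[(q[:,2]>.132)&(q[:,2]<.2)];print("wrist low",np.round(a[np.argsort(a[:,2])][:6],4).tolist())
P=cloud(s,d2);q=P[240:285,405:450].reshape(-1,3);a=q[(q[:,2]>.130)&(q[:,2]<.2)&(abs(q[:,0]-.583)<.03)];print("scene low",np.round(a[np.argsort(a[:,2])][:6],4).tolist())
cv2.imwrite("pics/final.png",np.hstack([cv2.resize(im[150:250,230:330],None,fx=4,fy=4,interpolation=2),cv2.resize(im2[220:320,370:470],None,fx=4,fy=4,interpolation=2)]))
E
```

```text
hit False
21.9917 [ 0.58349602 -0.26500737  0.29928659] [-0.01630858  0.00504983 -2.39481643] 0.025738908870099945
wrist low [[0.5832, -0.2652, 0.1371], [0.5828, -0.2643, 0.1395], [0.5835, -0.2636, 0.1409], [0.5828, -0.2651, 0.1421], [0.5829, -0.2643, 0.1426], [0.5824, -0.265, 0.1471]]
scene low [[0.5857, -0.2648, 0.1371], [0.586, -0.2639, 0.14], [0.5852, -0.2668, 0.1428], [0.5842, -0.2664, 0.1468], [0.5868, -0.267, 0.1493], [0.582, -0.2665, 0.152]]
```

View pics/final.png

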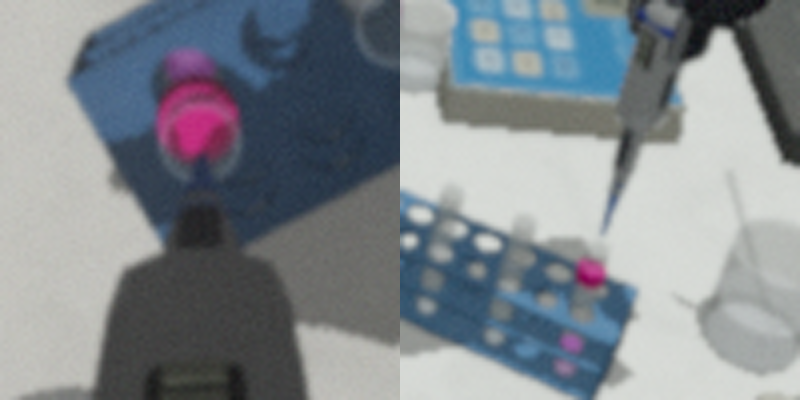

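The tip is over the mouth (left view about (200,155), right view about (605,235)), roughly 10 mm above the rim and not touching.

```bash
python3 -c "
from rig import arm
print(arm.sign_off())"
```

```text
the job is handed in; nothing more can be done
None
```

The job is handed in after about 22 s of the 45 s: the arm is holding the blue pipette steady and upright, its tip about 1 cm above the pink tube's mouth and within about 1–2 mm of centre by the cameras; the verdict was not shown to me.

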